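# Put the wheel balancer's centring cones away by size

### The job

Put the four steel centring cones of the wheel balancer away, each in the round black dish made for its size: the largest cone in the largest dish and so on down to the smallest. Set each one down, not dropped, so that it stands upright and flat on the floor of its dish, grip stem up, and leave the two straight aluminium spacer sleeves standing where they are.

Things in the scene. Friction and masses are not known exactly. Their poses are not given: they have to be found in the camera images.
- cone_a_mid (a point): the largest centring cone: bright steel, standing on its wide end; base 64 mm across (6 mm thick), tapering in to 26 mm at 38 mm up, then a straight round grip stem 26 mm across and 34 mm long with dark grooves up to the flat top at 72 mm; about 360 g. This point is on its axis, half-way up (36 mm above its underside); z points up the stem. Loose.
- dish_a_floor (a point): the largest dish: round black plastic, fixed to the bench, inside 84 mm across, outside 90 mm, rim 12 mm above the bench; it takes the 64 mm cone. This point is the centre of its inner floor, 4 mm above the bench; z up.
- cone_b_mid (a point): the second largest centring cone: bright steel, standing on its wide end; base 52 mm across (6 mm thick), tapering in to 24 mm at 34 mm up, then a straight round grip stem 24 mm across and 34 mm long with dark grooves up to the flat top at 68 mm; about 240 g. This point is on its axis, half-way up (34 mm above its underside); z points up the stem. Loose.
- dish_b_floor (a point): the second largest dish: round black plastic, fixed to the bench, inside 72 mm across, outside 78 mm, rim 12 mm above the bench; it takes the 52 mm cone. This point is the centre of its inner floor, 4 mm above the bench; z up.
- cone_c_mid (a point): the third largest centring cone: bright steel, standing on its wide end; base 40 mm across (6 mm thick), tapering in to 20 mm at 30 mm up, then a straight round grip stem 20 mm across and 34 mm long with dark grooves up to the flat top at 64 mm; about 150 g. This point is on its axis, half-way up (32 mm above its underside); z points up the stem. Loose.
- dish_c_floor (a point): the third largest dish: round black plastic, fixed to the bench, inside 60 mm across, outside 66 mm, rim 12 mm above the bench; it takes the 40 mm cone. This point is the centre of its inner floor, 4 mm above the bench; z up.
- cone_d_mid (a point): the smallest centring cone: bright steel, standing on its wide end; base 28 mm across (6 mm thick), tapering in to 16 mm at 26 mm up, then a straight round grip stem 16 mm across and 34 mm long with dark grooves up to the flat top at 60 mm; about 80 g. This point is on its axis, half-way up (30 mm above its underside); z points up the stem. Loose.
- dish_d_floor (a point): the smallest dish: round black plastic, fixed to the bench, inside 48 mm across, outside 54 mm, rim 12 mm above the bench; it takes the 28 mm cone. This point is the centre of its inner floor, 4 mm above the bench; z up.
- sleeve_1_mid (a point): the slim spacer sleeve: straight aluminium tube 32 mm across, 20 mm bore, 50 mm tall, standing upright on the bench, loose; not a cone, stays where it is. This point is its centre, half-way up; z along the tube.
- sleeve_2_mid (a point): the wide spacer sleeve: straight aluminium tube 44 mm across, 26 mm bore, 36 mm tall, standing upright on the bench, loose; not a cone, stays where it is. This point is its centre, half-way up; z along the tube.
There are look-alikes about, which are no part of the job. What is shaped like the part that bears cone_c_mid but turquoise is not meant. What is shaped like the part that bears cone_d_mid but purple is not meant.

How it is judged:
At the end, for the whole second after the job is handed in: Each of the four cones stands upright (within 0.12 rad) and flat on the floor (height within 4 mm) of the dish of its own size, its axis within 12.5 mm of the dish's centre (the dish itself allows 10 mm), released and at rest (horizontal distance between cone_a_mid and dish_a_floor below 0.0125 m and z of cone_a_mid in the frame of dish_a_floor between 0.032 and 0.04 m and angle between each of cone_a_mid, cone_b_mid, cone_c_mid, cone_d_mid's own z axis and vertical below 0.12 rad and linear speed of each of cone_a, cone_b, cone_c, cone_d below 0.02 m/s and contact force between each of cone_a, cone_b, cone_c, cone_d and the fingers below 0.1 N and horizontal distance between cone_b_mid and dish_b_floor below 0.0125 m and z of cone_b_mid in the frame of dish_b_floor between 0.03 and 0.038 m and horizontal distance between cone_c_mid and dish_c_floor below 0.0125 m and z of cone_c_mid in the frame of dish_c_floor between 0.028 and 0.036 m and horizontal distance between cone_d_mid and dish_d_floor below 0.0125 m and z of cone_d_mid in the frame of dish_d_floor between 0.026 and 0.034 m); the robot touches nothing.
It fails at once if a cone was dropped (let go and falling faster than 0.8 m/s) ((linear speed of cone_a above 0.8 m/s and contact force between cone_a and the fingers below 0.05 N) or (linear speed of cone_b above 0.8 m/s and contact force between cone_b and the fingers below 0.05 N) or (linear speed of cone_c above 0.8 m/s and contact force between cone_c and the fingers below 0.05 N) or (linear speed of cone_d above 0.8 m/s and contact force between cone_d and the fingers below 0.05 N)).
It fails at once if a spacer sleeve was shifted more than 25 mm or knocked over ((distance of sleeve_1_mid from where it was at the start of the episode above 0.025 m or angle between sleeve_1_mid's own z axis and vertical above 0.5 rad) or (distance of sleeve_2_mid from where it was at the start of the episode above 0.025 m or angle between sleeve_2_mid's own z axis and vertical above 0.5 rad)).
It also fails if it takes over 102 s, if anything falls off the work surface, if the arm or the gripper's body presses on something with over 40 N, if the wrist force passes 120 N, or if a joint passes its speed limit or range.

### The arm

A 7-joint arm with a two-finger parallel gripper is mounted at the origin on the work surface. World frame = base frame: x ahead of the robot, y to its left, z up, the work surface at z = 0. Lengths are in m, angles in rad, forces in N, time in s.
With the tool pointing down it reaches from about 0.425 to 0.825 m from the base axis. Payload 3.6 kg.
Tool frame: the origin (TCP) lies where the fingers leave the gripper's body, on its centre line; the fingertips stand 73 mm ahead of it and the grasp point (between the pads) lies 54 mm ahead of it; x points along the fingers, y is the direction in which the jaws open and shut, and the axes are right-handed (so a half turn about x gives the same grasp; the last joint's range is limited). The gripper opens to 85 mm and grips with 20 to 120 N. Pads are 22 mm wide; open, the fingers measure 114 mm over their backs; the gripper's body (76 mm by 85 mm) begins 54 mm behind the grasp point. The pads swing forward as they close: fully open they stand 13 mm farther back than shut.
Start: joints at [-1.278, 0.615, -0.013, 1.423, 0.008, 1.103, -0.04], TCP at [0.204, 0.617, 0.304] pointing down, gripper open.
Joint ranges: [-3.12, 3.12], [-0.3, 2.06], [-1.34, 1.32], [0.26, 2.42], [-1.36, 4.5], [0.01, 1.98], [-2.84, 2.84]. Speed limits (rad/s): [2.79, 2.79, 3.14, 3.14, 3.14, 3.14, 3.14].

### API

Orientations are given as a unit quaternion [x, y, z, w].
In Python, from station import arm, snapshot, camera_info, ticket gives the robot as it stands. Calls block until the motion is done:
- arm.movep(position, orientation): joint-space move of the TCP to a pose.
- arm.line_to(position, velocity=0.15, ori=None): straight line of the TCP; ori=None keeps the orientation; velocity is the mean speed in m/s.
- arm.move_j(angles): joint-space move.
- arm.move_gripper(opening, effort=None): opening from 0.0 (shut) to 1.0 (fully open); effort is the grip in N (None keeps the last); returns when the fingers have stopped.
- arm.pause(seconds).
- arm.ik(position, orientation): joint angles nearest the present ones, or None.
- snapshot(name): name is "scene" or "top" or "wrist"; returns the picture (384x512x3 uint8, blue, green, red); there is no depth.
- camera_info(name): a dict with "fx", "fy", "cx", "cy" (pixels), "R" (3x3) and "t" (3): a world point X has camera coordinates R X + t; the wrist camera has in their place "T_tool_cam" (4x4, takes a point from camera to tool coordinates, whose origin is the TCP and whose axes are the tool frame's). Camera axes: x right, y down, z forward; pixel columns grow to the right and rows downward; lengths in m; the calibration is good to about 2 mm. A picture is of the moment at which its call begins: read the wrist's pose just before it. camera_info takes no time and is no camera call.
A pose or a line that the arm cannot do raises arm.MotionError and nothing moves.
- ticket.finish_job(): hands the job in, once; it reports no verdict.
Readings, each from a call of its own:
- arm.read_time(): time.
- arm.read_joint_positions(): joint angles.
- arm.read_dq(): joint speeds.
- arm.read_effort(): joint torques, N m.
- arm.read_tool_pos(): TCP position.
- arm.read_eef_rot(): TCP orientation.
- arm.read_ft_force(): force on the tool from outside, world axes, zero at the start.
- arm.read_wrist_torque(): the same for the moment, N m.
- arm.read_opening(): opening from 0.0 (shut) to 1.0 (fully open).
Only numpy, scipy, OpenCV 4.12 (cv2) and the standard library are available. Lean on these libraries where they do the work, as an engineer would, in place of code of your own. Each camera call takes 0.05 s, during which the arm holds its last target. There are 200 camera calls.

## Working session

There is one attempt and no reset: what is moved stays moved. The work goes in short steps, each a Python script; the robot and the scene stay as the last script left them, time stands still between calls to the robot, and variables do not carry over. Pictures are saved under pics/ and viewed, about 12 in all and at most 16, crops included, and the job is handed in when it is done.

```bash
ls; mkdir -p pics; python3 - <<'E'
from station import arm, snapshot, camera_info
import cv2
for n in ("scene","top"):
    cv2.imwrite(f"pics/{n}0.png",cv2.resize(snapshot(n),(800,600),interpolation=cv2.INTER_CUBIC))
    c=camera_info(n);print(n,c)
print(camera_info("wrist"),arm.read_tool_pos(),arm.read_eef_rot(),arm.read_time())
E
```

```text
pics
scene {'fx': 348.55910770846026, 'fy': 348.55910770846026, 'cx': 259.2723063578729, 'cy': 196.7284197254704, 'R': array([[ 0.85178869,  0.5235766 ,  0.01798795],
       [ 0.40363408, -0.63399571, -0.65964306],
       [-0.33396939,  0.56913705, -0.75136374]]), 't': array([-0.4454659 , -0.15391555,  1.09323589])}
top {'fx': 381.9168555735368, 'fy': 381.9168555735368, 'cx': 251.12121676009485, 'cy': 193.7582878795751, 'R': array([[-0.02567543, -0.99966727, -0.00247408],
       [-0.98612238,  0.02573346, -0.16401352],
       [ 0.16402261, -0.00177137, -0.98645499]]), 't': array([0.01785622, 0.53345237, 1.17559841])}
{'fx': 305.1292867871018, 'fy': 305.1292867871018, 'cx': 254.80700332471108, 'cy': 189.19375854156337, 'T_tool_cam': array([[-3.89719291e-04, -3.18649208e-01,  9.47872634e-01,
        -7.00726462e-02],
       [ 9.99999222e-01,  9.98934520e-04,  7.46966055e-04,
         1.19479703e-04],
       [-1.18488284e-03,  9.47872188e-01,  3.18648571e-01,
        -8.27732830e-02],
       [ 0.00000000e+00,  0.00000000e+00,  0.00000000e+00,
         1.00000000e+00]])} [0.20353844 0.61675342 0.30282798] [ 0.11138735  0.69827065 -0.11305156  0.69801884] 0.1
```

View pics/top0.png

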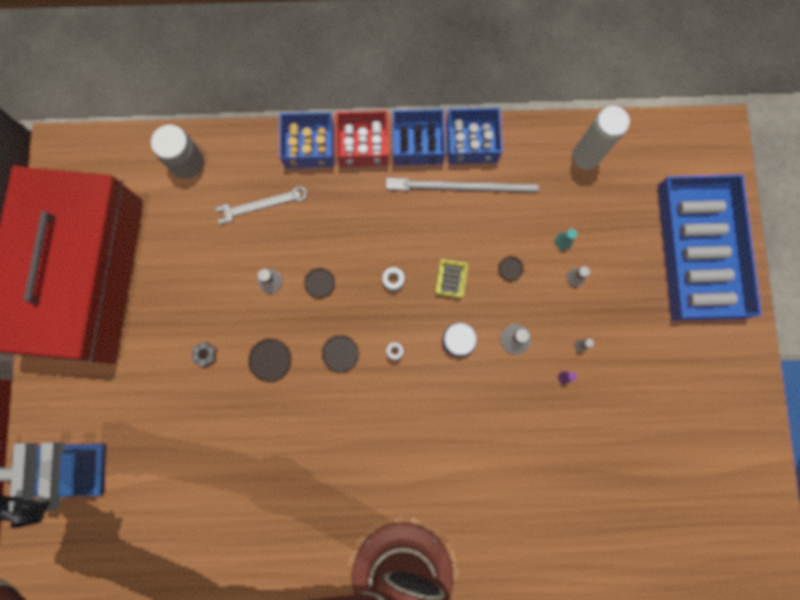

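View pics/scene0.png

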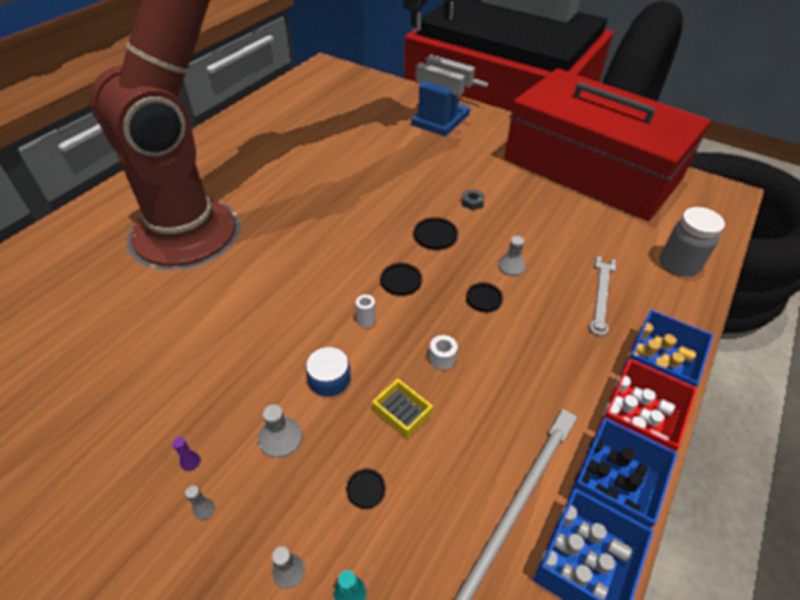

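The top view (800 px scale) shows:
- **Cones:** A at (516,339), B? at (270,280), C? at (580,276) and D at (586,345).
- **Dishes:** A at (270,360), B at (341,354), C at (320,283) and D at (511,268).
- **Sleeves:** (393,278) and (395,351).

The scene view agrees. Next I triangulate.

```bash
cat > h.py <<'E'
import numpy as np, cv2
from scipy.spatial.transform import Rotation as Ro
from station import arm, snapshot, camera_info
def cam(n):
    c=camera_info(n); K=np.array([[c['fx'],0,c['cx']],[0,c['fy'],c['cy']],[0,0,1]])
    if n!='wrist': return K,c['R'],c['t']
    T=np.eye(4);T[:3,:3]=Ro.from_quat(arm.read_eef_rot()).as_matrix();T[:3,3]=arm.read_tool_pos()
    M=np.linalg.inv(T@c['T_tool_cam']); return K,M[:3,:3],M[:3,3]
def ray(C,uv):
    K,R,t=C; d=R.T@np.linalg.solve(K,[uv[0],uv[1],1]); return -R.T@t,d/np.linalg.norm(d)
def onplane(C,uv,z):
    o,d=ray(C,uv); return o+d*(z-o[2])/d[2]
def proj(C,X):
    K,R,t=C; p=K@(R@np.asarray(X)+t); return p[:2]/p[2]
def tri(C1,u1,C2,u2):
    o1,d1=ray(C1,u1);o2,d2=ray(C2,u2)
    s=np.linalg.lstsq(np.c_[d1,-d2],o2-o1,rcond=None)[0]
    a,b=o1+s[0]*d1,o2+s[1]*d2; return (a+b)/2,np.linalg.norm(a-b)
def quat(psi): # tool down, jaw (tool y) along angle psi in the plane
    y=np.array([np.cos(psi),np.sin(psi),0]);x=np.array([0,0,-1.]); return Ro.from_matrix(np.c_[x,y,np.cross(x,y)]).as_quat()
E
cat > a.py <<'E'
from h import *
T,S=cam('top'),cam('scene');it,is_=snapshot('top'),snapshot('scene')
k=.64
cones=dict(A=((522,336),(273,411)),B=((264,275),(516,243)),C=((584,272),(281,552)),D=((589,343),(193,492)),
 s1=((395,350),(366,300)),s2=((393,277),(444,345)),cap=((460,339),(328,360)))
for n,(a,b) in cones.items(): print(n,*[np.round(x,3) for x in tri(T,np.array(a)*k,S,np.array(b)*k)])
def dark(img,p):
    p=np.array(p)*k; m=(img.max(2)<70).astype(np.uint8)
    n,l,st,ce=cv2.connectedComponentsWithStats(m); i=l[int(p[1]),int(p[0])]; return ce[i],st[i]
for n,a,b in (('A',(270,360),(436,234)),('B',(341,354),(401,279)),('C',(320,283),(485,297)),('D',(511,268),(366,488))):
    (ca,sa),(cb,sb)=dark(it,a),dark(is_,b)
    X,g=tri(T,ca,S,cb); w=[onplane(T,(sa[0]+e*sa[2],ca[1]),.008) for e in(0,1)]
    print('dish',n,X.round(3),g.round(4),'width',np.linalg.norm(w[0]-w[1]).round(3),sa[2:4],sb[2:4])
print(arm.read_time())
E
python3 a.py
```

```text
A [ 0.458 -0.249  0.07 ] 0.006
B [0.597 0.265 0.056] 0.003
C [ 0.585 -0.384  0.063] 0.005
D [ 0.442 -0.385  0.054] 0.005
s1 [0.439 0.003 0.05 ] 0.007
s2 [0.591 0.003 0.034] 0.004
cap [ 0.458 -0.128  0.047] 0.007
dish A [0.532 0.001 0.239] 0.055 width 1.686 [512 384] [28 20]
dish B [ 0.522 -0.015  0.163] 0.001 width 1.686 [512 384] [25 20]
dish C [0.58  0.011 0.132] 0.1172 width 1.686 [512 384] [22 19]
dish D [ 0.563 -0.08  -0.33 ] 0.1416 width 1.686 [512 384] [24 24]
0.2
```

```bash
cat > look.py <<'E'
from h import *
import sys,pickle
out={}
for n,p in dict(L1=(.50,.22),L2=(.50,.10),R1=(.50,-.22),R2=(.50,-.36)).items():
    arm.movep([*p,.28],quat(np.pi/2)); arm.pause(.2)
    C=cam('wrist'); im=snapshot('wrist'); out[n]=(C,im)
    cv2.imwrite(f'pics/{n}.png',im); print(n,arm.read_tool_pos().round(3),arm.read_joint_positions().round(2),arm.read_time())
pickle.dump(out,open('looks.pkl','wb'))
cv2.imwrite('pics/L.png',np.vstack([np.hstack([cv2.resize(out[a][1],(400,300)) for a in r]) for r in (('L1','L2'),('R1','R2'))]))
E
python3 look.py
```

```text
L1 [0.5   0.221 0.28 ] [-0.45  0.48 -0.02  1.76  0.01  0.9   1.11] 2.25
L2 [0.5   0.102 0.28 ] [-0.24  0.43 -0.01  1.86  0.    0.86  1.33] 3.05
R1 [ 0.501 -0.219  0.28 ] [ 0.35  0.48  0.03  1.76 -0.02  0.9   1.96] 4.5167
R2 [ 0.501 -0.358  0.28 ] [ 0.56  0.58  0.04  1.56 -0.03  1.    2.19] 5.3833
```

View pics/L.png

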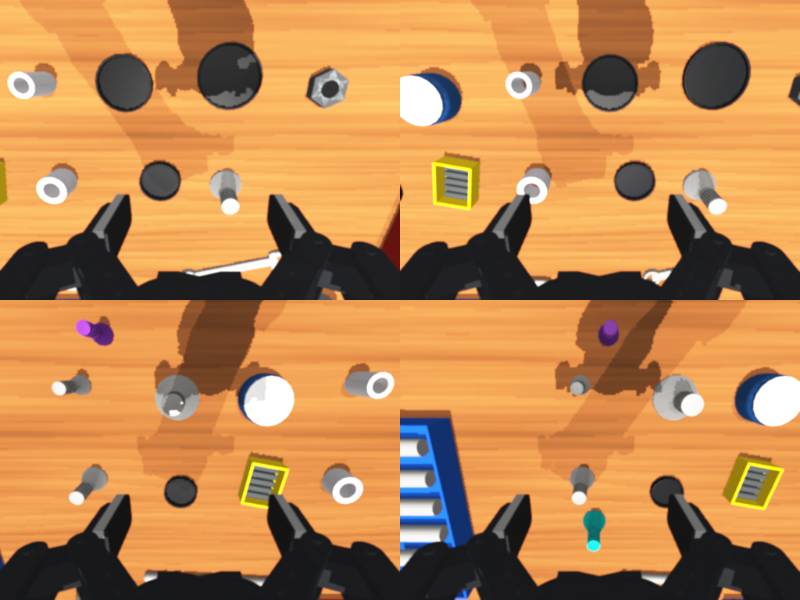

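The four wrist views show the cones, dishes and sleeves clearly. The lone left cone sits by dishes A, B and C. The other three, with dish D, are on the right. Now I measure.

```bash
cat > m.py <<'E'
from h import *
import pickle
o=pickle.load(open('looks.pkl','rb'));k=1.28
def dish(n,p):
    C,im=o[n];p=np.array(p)*k
    hsv=cv2.cvtColor(im,cv2.COLOR_BGR2HSV); m=((im.max(2)<140)&((hsv[...,1]<80)|(im.max(2)<50))).astype(np.uint8)
    q=np.zeros_like(m);cv2.circle(q,tuple(int(v) for v in p),48,1,-1);m=m&q
    m=cv2.morphologyEx(m,cv2.MORPH_OPEN,np.ones((3,3)))
    cs,_=cv2.findContours(m,0,2); c=cv2.convexHull(max(cs,key=cv2.contourArea)); e=cv2.fitEllipse(c); return C,e
P=dict(A=(('L1',(230,75)),('L2',(316,75))),B=(('L1',(124,82)),('L2',(210,82))),C=(('L1',(160,180)),('L2',(234,180))),D=(('R1',(180,191)),('R1',(180,191))))
for n,(a,b) in P.items():
    (C1,e1),(C2,e2)=dish(*a),dish(*b)
    r=[(onplane(C,np.array(e[0]),.012)[:2].round(4), (np.linalg.norm(onplane(C,np.array(e[0])+[e[1][1]/2,0],.012)-onplane(C,np.array(e[0]),.012))*2).round(3)) for C,e in((C1,e1),(C2,e2))]
    t=tri(C1,e1[0],C2,e2[0]) if n!='D' else None
    print('dish',n,r,t and t[0].round(3))
tops=dict(A=(('R1',(174,103)),('R2',(292,104))),B=(('L1',(230,206)),('L2',(317,206))),C=(('R1',(77,197)),('R2',(180,197))),D=(('R1',(59,88)),('R2',(177,87))),
 s1=(('L1',(21,86)),('L2',(119,86))),s2=(('L1',(51,190)),('L2',(133,190))))
for n,((a,p),(b,q)) in tops.items():
    X,g=tri(o[a][0],np.array(p)*k,o[b][0],np.array(q)*k);print(n,X.round(4),g.round(4))
crop=[]
for a,p in (tops['A']+tops['B']+tops['C']+tops['D']):
    x,y=(np.array(p)*k).astype(int); im=o[a][1]; y0=max(0,y-40);x0=max(0,x-40)
    c=cv2.resize(im[y0:y0+80,x0:x0+80],(200,200),interpolation=cv2.INTER_CUBIC); cv2.drawMarker(c,(int((p[0]*k-x0+.5)*2.5),int((p[1]*k-y0+.5)*2.5)),(0,0,255),0,10);crop.append(c)
cv2.imwrite('pics/crop.png',np.vstack([np.hstack(crop[:4]),np.hstack(crop[4:])]))
E
python3 m.py
```

```text
dish A [(array([0.4271, 0.2629]), np.float64(0.091)), (array([0.4267, 0.2613]), np.float64(0.097))] [0.427 0.263 0.007]
dish B [(array([0.4367, 0.1183]), np.float64(0.08)), (array([0.4369, 0.117 ]), np.float64(0.077))] [0.437 0.117 0.008]
dish C [(array([0.5857, 0.1603]), np.float64(0.062)), (array([0.5857, 0.1585]), np.float64(0.062))] [0.588 0.159 0.007]
dish D [(array([ 0.6054, -0.247 ]), np.float64(0.05)), (array([ 0.6054, -0.247 ]), np.float64(0.05))] None
A [ 0.4582 -0.2474  0.066 ] 0.0009
B [0.596  0.2642 0.0667] 0.0001
C [ 0.5851 -0.3829  0.0644] 0.0002
D [ 0.4409 -0.3837  0.0596] 0.0015
s1 [0.4388 0.0048 0.0509] 0.0001
s2 [0.586  0.007  0.0414] 0.0001
```

View pics/crop.png

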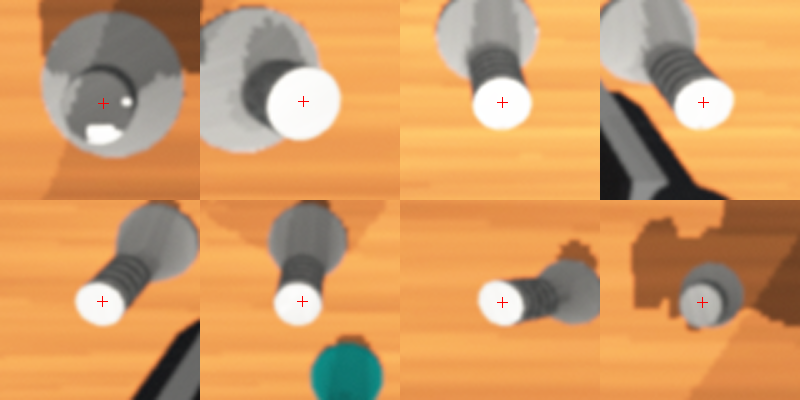

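Tops triangulate to 66, 67, 64 and 60 mm, and dish widths come out close to spec, so each part is identified. I'll do the smallest cone first.

```bash
cat > pp.py <<'E'
from h import *
import sys
cone=dict(A=(.4582,-.2474),B=(.596,.2642),C=(.5851,-.3829),D=(.4409,-.3837))
dish=dict(A=(.427,.262),B=(.437,.1175),C=(.587,.1595),D=(.6054,-.247))
gz=dict(A=.061,B=.057,C=.053,D=.049); w=dict(A=.026,B=.024,C=.020,D=.016)
Q=quat(np.pi/2)
def run(n):
    z=gz[n]+.054; hi=max(z+.09,.2)
    arm.move_gripper(.65)
    arm.movep([*cone[n],hi],Q); arm.line_to([*cone[n],z],.12)
    arm.move_gripper(0.,effort=50); op=arm.read_opening()*.085
    print(n,'gripped width',round(op,4),'want',w[n],arm.read_ft_force().round(1))
    if abs(op-w[n])>.006: raise SystemExit('bad grip')
    arm.line_to([*cone[n],hi],.15); arm.line_to([*dish[n],hi],.2)
    print('held',round(arm.read_opening()*.085,4),arm.read_ft_force().round(1))
    arm.line_to([*dish[n],z+.02],.12); arm.line_to([*dish[n],z+.005],.03); f=arm.read_ft_force().round(1)
    arm.move_gripper(.6); arm.line_to([*dish[n],hi],.15)
    print('placed',f,arm.read_tool_pos().round(4),arm.read_time())
for n in sys.argv[1]: run(n)
arm.movep([dish[n][0]-.06,dish[n][1],.25],Q);arm.pause(.2)
C=cam('wrist');im=snapshot('wrist'); cv2.imwrite(f'pics/p{n}.png',im); print(proj(C,[*dish[n],.004]).round(),proj(C,[*dish[n],gz[n]+.014]).round())
E
python3 pp.py D
```

```text
D gripped width 0.0137 want 0.016 [-0.9  0.3  3.6]
held 0.0137 [-0.1 -1.1  0.2]
placed [ 0.4 -1.1 -0.4] [ 0.6048 -0.2467  0.1991] 12.3667
[253. 220.] [253. 246.]
```

View pics/pD.png

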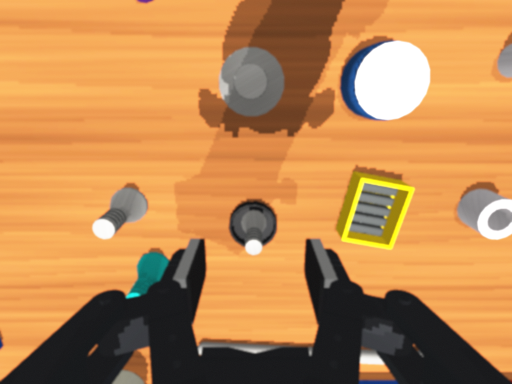

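Cone D stands upright and centred in its dish: top at (253,246), as predicted, with the dish at (253,223). On to the rest.

```bash
python3 pp.py C && python3 pp.py A && python3 pp.py B; python3 - <<'E'
from h import *
arm.movep([.46,.18,.33],quat(np.pi/2));arm.pause(.3)
C=cam('wrist');im=snapshot('wrist');cv2.imwrite('pics/end.png',im)
for n,p,h in (('A',(.427,.262),.076),('B',(.437,.1175),.072),('C',(.587,.1595),.068)): print(n,proj(C,[*p,.004]).round(),proj(C,[*p,h]).round())
cv2.imwrite('pics/top1.png',cv2.resize(snapshot('top')[100:260,90:430],(800,376)))
print(arm.read_time())
E
```

```text
C gripped width 0.0179 want 0.02 [-0.2 -1.3  2. ]
held 0.0175 [-0.1 -0.2 -0.5]
placed [ 0.1  0.6 -1.7] [0.5864 0.1594 0.1993] 21.425
[255. 220.] [255. 248.]
A gripped width 0.0242 want 0.026 [-0.1 -2.2  3.8]
held 0.0237 [ 0.  -0.  -3.3]
placed [-0.6 -1.  -2.8] [0.4265 0.2618 0.2045] 31.0417
[255. 220.] [255. 252.]
B gripped width 0.0218 want 0.024 [-0.4 -0.8  4. ]
held 0.0222 [ 0.9  0.5 -2.4]
placed [ 0.2 -1.3 -2.3] [0.4365 0.1175 0.2006] 38.625
[255. 220.] [254. 250.]
A [319. 129.] [333. 137.]
B [207. 136.] [197. 146.]
C [241. 240.] [239. 265.]
40.2667
```

View pics/end.png

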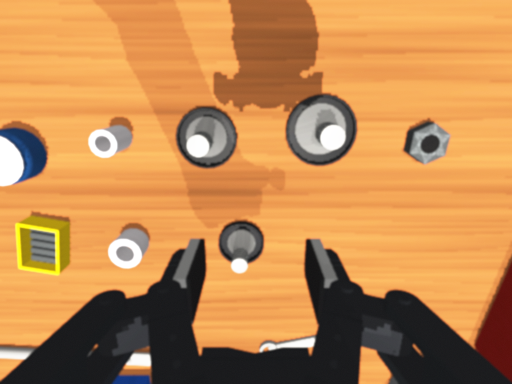

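View pics/top1.png

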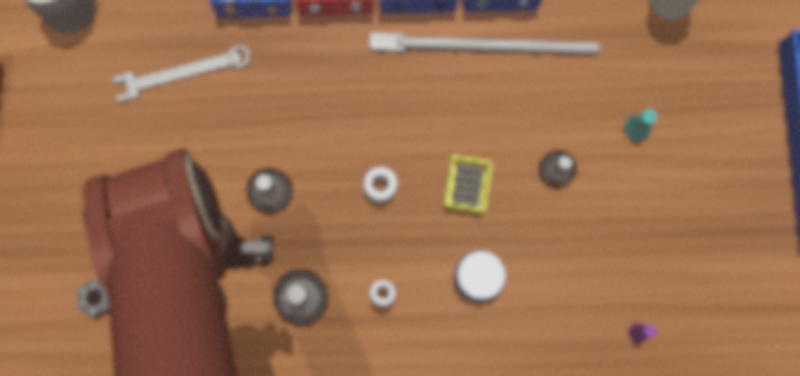

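All four cones stand centred and upright in their dishes. The tops are within about 2 px of prediction: A (333,137), B (197,146), C (239,266). The sleeves stand untouched.

```bash
python3 -c "
from station import arm,ticket
print(arm.read_ft_force(),arm.read_dq().round(3));ticket.finish_job();print(arm.read_time())"
```

```text
[ 0.27064253 -0.12268402  0.11124584] [-0.003 -0.001 -0.    -0.009  0.     0.001 -0.   ]
the job is handed in; nothing more can be done
the job is handed in; nothing more can be done
```

All four cones are in the dishes of their own size. Each was gripped by the stem, lowered to about 1 mm above the dish floor and released. I handed the job in at about 40 s on the robot's clock, against the 102 s limit.

- **Placement:** the last wrist view shows A, B and C upright and centred, with their tops within about 2 px of prediction. Cone D matched its prediction in a close view after placing and still stands in its dish in the last top view.
- **Sleeves and arm:** both sleeves still stand where they were, judged by eye in the last wrist and top views rather than re-measured. The robot was clear of everything, with wrist force near 0.3 N.
- **Small disagreements:** the grip widths read about 2 mm under the stem sizes for every cone, which I put down to the opening scale. I measured three dishes at 7–8 mm high from two views, between their floor and rim. Dish D was measured from one close view only, so its height was not triangulated there.

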